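Put the napkin rings back on their stand

ROBOT

A 7-joint arm with a two-finger parallel gripper is mounted at the origin on the work surface; the furniture and walls round the work are solid. World frame = base frame: x ahead of the robot, y to its left, z up, the work surface at z = 0. Lengths are in m, angles in rad, forces in N, time in s.
With the tool pointing down it reaches from about 0.4 to 0.875 m from the base axis. Payload 19.3 kg.
Tool frame: the origin (TCP) lies midway between the tips of the shut fingers; the grasp point (between the pads) lies 19 mm behind it (r.hold_point_z is the distance from the TCP to the grasp point, in m); z points along the fingers, y is the line along which they close (so a half turn about z gives the same grasp; the last joint's range is limited). The gripper opens to 85 mm and grips with 20 to 120 N. Pads are 22 mm wide; open, the fingers measure 114 mm over their backs; the gripper's body (76 mm by 85 mm) begins 54 mm behind the grasp point. The pads swing forward as they close: fully open they stand 13 mm farther back than shut.
Start: joints at [1.033, 0.521, -0.036, 1.599, 0.021, 1.021, -0.113], TCP at [0.282, -0.558, 0.192] pointing down, gripper open.
Joint ranges: [-2.91, 2.91], [-0.3, 2.13], [-1.5, 1.42], [0.17, 2.43], [-1.26, 4.41], [0.16, 1.93], [-2.52, 2.52]. Speed limits (rad/s): [1.89, 1.89, 2.39, 2.39, 3.01, 3.01, 3.01].

INTERFACE

Orientations are given as a unit quaternion [x, y, z, w].
In Python, from cell import r gives the robot as it stands. The module is installed in compiled form; this text tells all that it offers.
- The arm moves only by the tool send_rows, never from a script. Its argument "steps" is a list of rows, each a list of 3 entries, a list of its own where there are three numbers: the shift along the tool's x, y, z in mm, then the turn, a rotation vector about the tool's x, y, z in degrees, then the finger opening in mm, from 0 to 85.4. A call has 1 to 12 rows; each row shifts and turns the commanded pose from where the row before left it, along the tool's axes as they then stand; what a row does not reach is not made up. A row lasts 1/8 s, in which the tool goes at most 62.5 mm and 10.7 degrees, less where a joint would pass 70% of its speed; a pose out of reach is approached as far as the arm can. A call with a gripper value outside its range is refused whole. The fingers move at their own pace and stop on an object; "force" is the grip in N (left out, the last holds). Time passes only in rows, so rows that do not move let the fingers close. It gives the time, the measured TCP pose, the force, the opening and the grip force at its end, in the units of the state.
- r.sense(): the state, without advancing time (a new reading comes with each control period).
- r.capture(name): name is "scene" or "top" or "wrist"; returns the picture (420x560x3 uint8, red, green, blue); there is no depth.
- r.calibration(name): a dict with "mtx" (3x3 intrinsics, pixels), "k1" (the pictures are not rectified: a ray, as slopes to the right and down, at radius r is drawn at 1 + k1 r^2 times it, then the intrinsics apply), "R" (3x3) and "t" (3): a world point X has camera coordinates R X + t; the wrist camera has in their place "hand_eye" (4x4, takes a point from camera to tool coordinates, whose origin is the TCP and whose axes are the flange's). Camera axes: x right, y down, z forward; pixel columns grow to the right and rows downward; lengths in m; the calibration is good to about 2 mm. A picture is of the moment at which its call begins: read the wrist's pose just before it. calibration takes no time and is no camera call.
- r.finish_job(): hands the job in; it is judged then, once.
Trained networks look in the newest picture that a camera, given by its name, has taken for a name from the list of things; names that differ only in an ending like _2 or _b are one class to them, and where a whole thing is asked for, a point or a joint stands for the part that bears it (a point fixed in the world has none). Each returns a list of dicts, best first, with "conf" (0 to 1); they miss things now and then, are a little off and sometimes report something else, mostly with a low value. They report only what shows in the picture. A call takes as long as a camera call. They do not tell look-alikes from the thing itself.
- r.silhouettes(camera, label): "region" (420x560 bool, what is visible of it).
- r.place_of(camera, label): "at" ([x, y, z] in m, in the coordinates of the camera as it stood for that picture, good to about 4 mm: a listed point, or the origin of a listed thing).
The state is a dict: "time": time; "q": joint angles; "qvel": joint speeds; "joint_efforts": joint torques, N m; "position": TCP position; "tcp_rot": TCP orientation; "ft_force": force on the tool from outside, world axes, zero at the start; "moment": the same for the moment, N m; "opening": finger opening in m; "finger_force": force on a finger pad.
Only numpy, scipy, OpenCV 4.12 (cv2) and the standard library are available. Lean on these libraries where they do the work, as an engineer would, in place of code of your own. Each camera call takes 0.05 s, during which the arm holds its last target. There are 200 camera calls.

TASK

Put the two square wooden napkin rings back on the stand's horizontal rod: slide the wide ring on first, right up to the post, then the narrow ring up against it, and finally push the wooden end cap fully home on the rod's free end, so that both rings are kept on. Let go of everything and leave the mug, the tea jar and the espresso cup where they are.

Things in the scene. Friction and masses are not known exactly. Their poses are not given: they have to be found in the camera images.
- rod_root (a point): Centre of the stand's rod where it leaves the post, 110 mm above the table. The stand is fixed (it does not move when pushed): a wooden base plate 200 x 90 x 16 mm under the rod, a post 26 mm thick, 44 mm wide and 129 mm high, and a level steel rod of 28 mm diameter that stands 148 mm out of the post. x axis: along the rod from the post to its free end; z axis: up. The free end points roughly to the robot's right.
- rod_tip (a point): Centre of the rod's free end face, 148 mm along x from rod_root; same axes. The edge is rounded by 3 mm.
- wide_ring_centre (a point): Centre of the wide wooden napkin ring: a square block 60 x 60 mm outside and 64 mm long with a round bore of 38 mm right through, thin brass bands near both ends. x axis: along the bore (either end may go first); z axis: up. It stands on the table on a flat side, bore level, centre 30 mm up. About 0.12 kg.
- narrow_ring_centre (a point): Centre of the narrow wooden napkin ring: the same 60 x 60 mm square and 38 mm bore, but only 36 mm long. x axis: along the bore (either end may go first); z axis: up. It stands on a flat side, bore level, centre 30 mm up. About 0.06 kg.
- cap_centre (a point): Centre of the wooden end cap's block: 60 x 60 mm square, 44 mm long along x, with a turned knob (36 mm across, 23 mm long) on its +x face and a blind round socket of 32 mm diameter, 32 mm deep, in its -x face. Fitted, its x axis points the same way as the rod's: socket toward the post, knob outward. z axis: up. It stands on a flat side, socket level and facing roughly to the robot's left, centre 30 mm up. About 0.09 kg.
- cap_seat (a point): Centre of the flat floor of the end cap's socket, 10 mm along +x from cap_centre (the mouth is 32 mm back from it, at -x); same axes. With the cap fully home it meets rod_tip.
- mug: White mug of tea with a handle, 82 x 114 mm, 91 mm high; origin at the centre of its underside. Bystander.
- jar: Small glass tea jar with a white lid, 52 mm across, 90 mm high; origin at the centre of its underside. Bystander.
- cup: Small white espresso cup with a handle, 62 x 92 mm, 51 mm high; origin at the centre of its underside. Bystander.
Not all that is in view belongs to the job. Leave any black or red look-alike of the part that bears cap_centre alone.

How it is judged:
By the outcome, as a careful person would: the job done as asked, in the order asked, and still so for the second after the job is handed in, with the robot touching nothing.
It also fails if it takes over 69 s, if anything falls off the work surface, if the arm or the gripper's body presses on something with over 40 N, if the wrist force passes 120 N, or if a joint passes its speed limit or range.

## Working session

There is one attempt and no reset: what is moved stays moved. The work goes in short steps, Python scripts to look and compute and a tool call to move; the robot and the scene stay as the last step left them, time stands still between calls to the robot, and variables do not carry over. Pictures are saved under pics/ and viewed, at most 10 in all, crops included, and the job is handed in when it is done.

Besides the shell and the picture viewer there is one more tool, called after "Emit:" as name(argument=value, ...), one argument or row to a line, values as JSON. send_rows: Moves the arm, as the interface text tells. Its arguments: {"type":"object","properties":{"steps":{"type":"array","items":{"type":"array"}},"force":{"type":"number"}},"required":["steps"]}

```bash
mkdir -p pics; cat > h.py <<'E'
import numpy as np, cv2
from cell import r
from scipy.spatial.transform import Rotation as Ro
def snap(cam,name=None):
    s=r.sense(); im=r.capture(cam)
    if name: cv2.imwrite(f'pics/{name}.png',cv2.cvtColor(im,cv2.COLOR_RGB2BGR))
    return s,im
def ext(cam,s=None):
    "camera-to-world R,t"
    c=r.calibration(cam)
    if 'hand_eye' in c:
        H=np.array(c['hand_eye']); T=np.eye(4); T[:3,:3]=Ro.from_quat(s['tcp_rot']).as_matrix(); T[:3,3]=s['position']
        W=T@H; return W[:3,:3],W[:3,3]
    R=np.array(c['R']); return R.T,-R.T@np.array(c['t'])
def ray(cam,px,s=None):
    c=r.calibration(cam); K=np.array(c['mtx']); 
    d=np.linalg.solve(K,np.array([px[0],px[1],1.]))[:2]; u=d.copy()
    for _ in range(20): u=d/(1+c['k1']*(u@u))
    R,t=ext(cam,s); return t,R@np.array([u[0],u[1],1])
def onz(cam,px,z,s=None):
    t,d=ray(cam,px,s); return t+d*(z-t[2])/d[2]
def proj(cam,X,s=None):
    c=r.calibration(cam); K=np.array(c['mtx']); R,t=ext(cam,s)
    p=R.T@(np.asarray(X)-t); u=p[:2]/p[2]; u=u*(1+c['k1']*(u@u)); return (K@np.array([u[0],u[1],1]))[:2]
def find(cam,label,s=None):
    R,t=ext(cam,s); return [(round(d['conf'],2),np.round(R@np.array(d['at'])+t,4)) for d in r.place_of(cam,label)]
E
python3 - <<'E'
from h import *
for cam in ['scene','top']:
    s,im=snap(cam,cam)
    for l in ['rod_root','rod_tip','wide_ring_centre','narrow_ring_centre','cap_centre','cap_seat','mug','jar','cup']:
        for c,p in find(cam,l,s)[:3]: print(cam,l,c,p,np.round(proj(cam,p,s)))
print(s)
E
```

```text
scene wide_ring_centre 0.56 [ 0.4533 -0.1799  0.028 ] [297. 266.]
scene cap_centre 0.87 [0.4542 0.0188 0.0274] [251. 231.]
scene cap_centre 0.4 [ 0.6057 -0.2298  0.0285] [344. 248.]
scene cap_centre 0.38 [0.2543 0.2704 0.0331] [151. 221.]
scene cap_seat 0.72 [4.512e-01 3.000e-04 3.170e-02] [254. 234.]
scene cap_seat 0.59 [0.2567 0.2831 0.0265] [149. 220.]
scene cap_seat 0.43 [ 0.6195 -0.2231  0.0335] [345. 243.]
scene mug 0.61 [0.4208 0.2573 0.0005] [195. 204.]
top rod_root 0.91 [0.6097 0.2263 0.1117] [192. 169.]
top rod_tip 0.85 [0.5736 0.0861 0.1105] [244. 182.]
top wide_ring_centre 0.94 [ 0.4489 -0.1751  0.0311] [339. 232.]
top narrow_ring_centre 0.93 [ 0.6179 -0.1107  0.0296] [315. 174.]
top cap_centre 0.92 [0.4517 0.0172 0.0341] [270. 231.]
top cap_centre 0.78 [0.2476 0.2763 0.0321] [175. 304.]
top cap_centre 0.6 [ 0.5964 -0.2259  0.0296] [355. 181.]
top cap_seat 0.89 [0.4492 0.0037 0.0264] [275. 232.]
top cap_seat 0.72 [0.2481 0.2838 0.0297] [173. 304.]
top cap_seat 0.6 [ 0.6127 -0.2206  0.0269] [353. 176.]
top mug 0.56 [ 0.4136  0.2561 -0.0008] [187. 245.]
top jar 0.6 [ 0.7556
[... 228 characters left out ...]
 0.52140547, -0.03629054,  1.59953026,  0.02118107,
        1.02109699, -0.11279684]), 'qvel': array([ 1.43315737e-03,  5.27613567e-04,  5.29621562e-05,  3.94328350e-04,
       -9.40466303e-04,  8.02643559e-04,  8.20343568e-04]), 'joint_efforts': array([-1.08313310e-03, -9.26274705e+01,  1.97717540e+00, -3.70045960e+01,
        1.80540537e-02,  2.53213148e-03, -1.56443349e-05]), 'position': array([ 0.28180117, -0.55783459,  0.19157662]), 'tcp_rot': array([ 9.72774620e-01,  2.31753184e-01, -3.04457054e-06, -2.84255030e-05]), 'ft_force': array([ 0.21356519, -0.0953472 ,  0.32682962]), 'moment': array([-0.03420878, -0.02929441,  0.00692895]), 'finger_force': 0.0, 'opening': 0.08551595121289098}
```

```bash
python3 - <<'E'
import cv2
a=cv2.imread('pics/top.png')[100:340,130:430]; cv2.imwrite('pics/topc.png',cv2.resize(a,None,fx=2.5,fy=2.5,interpolation=cv2.INTER_CUBIC))
E
```

```text
(no output)
```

View pics/topc.png

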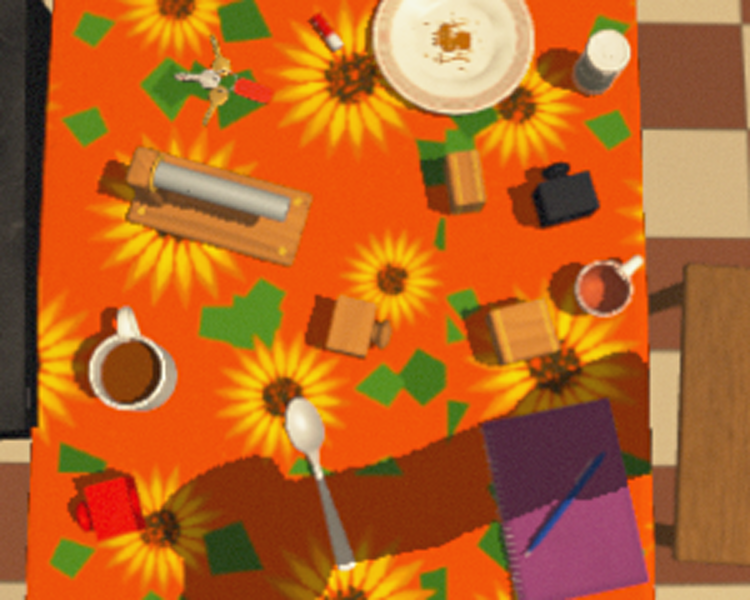

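View pics/scene.png

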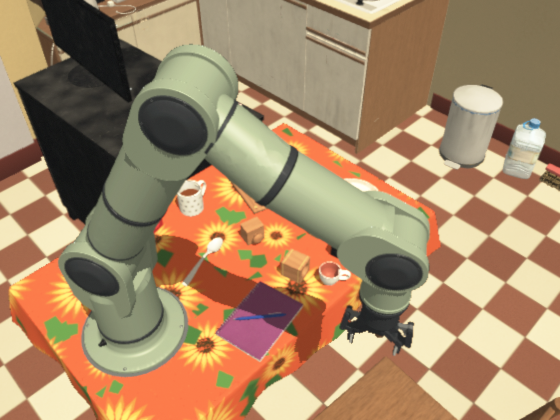

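The top crop shows these things (full-picture pixels):
- Wide ring at (340,232).
- Narrow ring at (315,172).
- Wooden cap at (270,231), knob to the right.
- Stand rod from (190,170) to (246,183).

Could be taken for the cap: black block at (355,177) and red block at (173,304), both look-alikes to leave alone. The two rings are also similar wooden blocks. I choose the wooden one at (270,231).

```bash
cat >> h.py <<'E'
def goto(x,y,z,yaw,s=None):
    "tool-frame delta [mm], turn about tool z [deg] to pose pointing down with tool y at yaw (mod 180)"
    s=s or r.sense(); R=Ro.from_quat(s['tcp_rot']).as_matrix()
    d=R.T@(np.array([x,y,z])-s['position'])*1000
    cy=np.degrees(np.arctan2(R[1,1],R[0,1])); dy=(yaw-cy+90)%180-90
    print('delta mm',np.round(d,1),'turn tool z',round(-dy,1),'now yaw',round(cy,2),'pos',np.round(s['position'],4),'tilt',np.round(R[:2,2],4))
E
python3 - <<'E'
from h import *
c=r.calibration('wrist'); print(c, r.hold_point_z)
goto(.5,-.08,.36,-14)
E
```

```text
{'mtx': array([[311.76973394,   0.        , 275.59318672],
       [  0.        , 311.76973394, 211.76439831],
       [  0.        ,   0.        ,   1.        ]]), 'k1': -0.01585693396141401, 'hand_eye': array([[-9.58543187e-04, -9.59100518e-01, -2.83064087e-01,
         7.20972047e-02],
       [ 9.99999349e-01, -7.44184808e-04, -8.64802494e-04,
        -6.23151111e-04],
       [ 6.18780526e-04, -2.83064732e-01,  9.59100607e-01,
        -1.82585388e-01],
       [ 0.00000000e+00,  0.00000000e+00,  0.00000000e+00,
         1.00000000e+00]])} 0.0187
delta mm [ 410.2 -328.1 -168.4] turn tool z -49.2 now yaw -63.2 pos [ 0.2818 -0.5578  0.1916] tilt [0. 0.]
```

Emit:
send_rows(
  steps=[
    [[0,0,-56],[0,0,0],85],
    [[0,0,-56],[0,0,0],85],
    [[0,0,-56],[0,0,0],85],
    [[45,-36,0],[0,0,0],85],
    [[45,-36,0],[0,0,0],85],
    [[45,-36,0],[0,0,0],85],
    [[45,-36,0],[0,0,0],85],
    [[45,-36,0],[0,0,0],85],
    [[45,-36,0],[0,0,0],85],
    [[45,-36,0],[0,0,0],85],
    [[45,-36,0],[0,0,0],85],
    [[45,-36,0],[0,0,0],85],
  ],
)

```text
time: 2.5
position: [0.4977, -0.0844, 0.3599]
tcp_rot: [0.973, 0.232, 0.0, 0.0]
ft_force: [1.1, -1.2, -0.3]
opening: 0.0852
finger_force: 0.0
```

Emit:
send_rows(
  steps=[
    [[0,0,0],[0,0,-9.8],85],
    [[0,0,0],[0,0,-9.8],85],
    [[0,0,0],[0,0,-9.8],85],
    [[0,0,0],[0,0,-9.8],85],
    [[0,0,0],[0,0,-9.8],85],
    [[0,0,0],[0,0,0],85],
  ],
)

```text
time: 3.25
position: [0.4972, -0.0862, 0.3596]
tcp_rot: [0.789, 0.614, 0.0, 0.0]
ft_force: [-0.5, 0.9, -0.4]
opening: 0.0848
finger_force: 0.0
```

```bash
python3 - <<'E'
from h import *
s,im=snap('wrist','w1')
goto(.5,-.08,.36,-14)
for l in ['rod_root','rod_tip','wide_ring_centre','narrow_ring_centre','cap_centre','cap_seat']:
    for c,p in find('wrist',l,s)[:2]: print(l,c,p,np.round(proj('wrist',p,s)))
cv2.imwrite('pics/w1b.png',cv2.resize(cv2.imread('pics/w1.png'),(800,600),interpolation=cv2.INTER_CUBIC)); print(s['time'])
E
```

```text
delta mm [ 6.7  1.2 -0.4] turn tool z -0.4 now yaw -14.44 pos [ 0.4972 -0.0862  0.3596] tilt [0.0001 0.    ]
wide_ring_centre 0.78 [ 0.4495 -0.1714  0.0318] [261. 221.]
wide_ring_centre 0.24 [ 7.594e-01 -2.679e-01 -4.000e-04] [438. 224.]
narrow_ring_centre 0.78 [ 0.6253 -0.1035  0.0262] [354. 157.]
cap_centre 0.78 [ 0.6046 -0.2201  0.0317] [355. 226.]
cap_centre 0.68 [0.4543 0.0189 0.0278] [233. 108.]
cap_seat 0.25 [ 0.4493 -0.1718  0.0308] [261. 221.]
3.25
```

View pics/w1b.png

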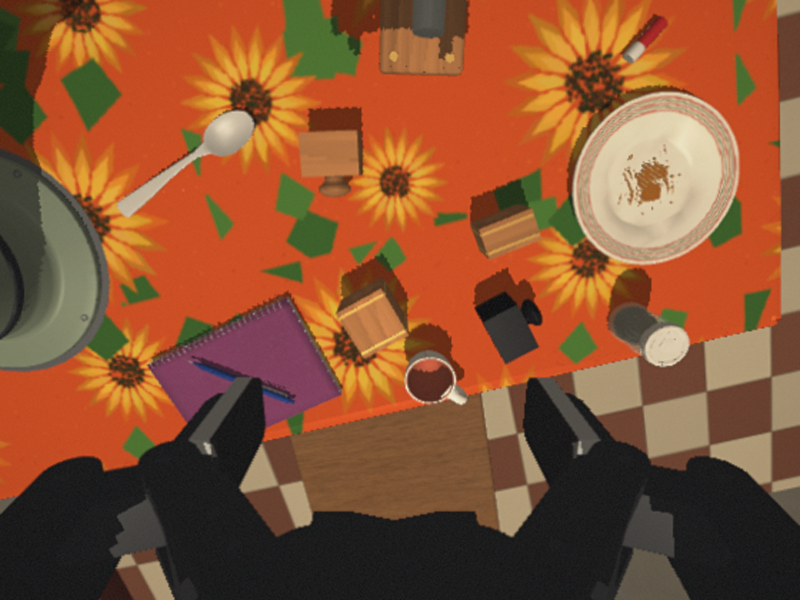

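Wrist view (800x600 px):
- Wide ring at about (372,320), turned.
- Narrow ring at (505,230).
- Cap at (330,152), knob toward the camera.
- Stand at the top, (425,30).
- Black look-alike at (505,325).

I'll check the ring orientations in one crop.

```bash
python3 - <<'E'
import cv2
a=cv2.imread('pics/w1.png'); b=a[60:260,200:400]; cv2.imwrite('pics/w1c.png',cv2.resize(b,None,fx=3,fy=3,interpolation=cv2.INTER_CUBIC))
E
```

```text
(no output)
```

View pics/w1c.png

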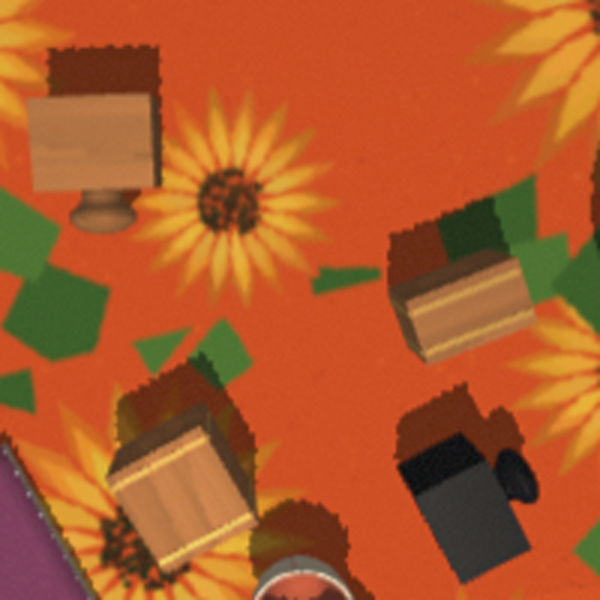

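Crop, with the top-face corners:
- Wide ring: (108,485), (205,432), (258,515), (163,572), brass bands on the upper-left and lower-right short edges.
- Narrow ring: (405,298), (520,260), (535,318), (427,362), bands on the long edges.
- Cap: (27,100), (152,93), (155,185), (33,192), knob below.

The black block is the look-alike.

```bash
python3 - <<'E'
from h import *
s=r.sense()
# a,b along band edge 1 ; c,d edge 2 (a-d, b-c are along bore)
for n,q in dict(wide=[(108,485),(205,432),(258,515),(163,572)],narrow=[(405,298),(520,260),(535,318),(427,362)],cap=[(27,100),(152,93),(155,185),(33,192)]).items():
    P=np.array([onz('wrist',(x/3+200-.33,y/3+60-.33),.06,s)[:2] for x,y in q])
    yw=lambda v:np.degrees(np.arctan2(v[1],v[0]))
    e1,e2=P[1]-P[0],P[2]-P[3]; b1,b2=P[3]-P[0],P[2]-P[1]
    print(n,P.mean(0).round(4),'widths',[round(np.linalg.norm(v)*1e3) for v in(e1,e2)],'lens',[round(np.linalg.norm(v)*1e3) for v in(b1,b2)],'edge yaw',yw(e1+e2),'bore yaw',yw(b1+b2), 'edge yaw',yw(e1),yw(e2))
goto(.449,-.173,.12,-14)
E
```

```text
wide [ 0.4497 -0.1724] widths [61, 63] lens [59, 55] edge yaw 16.723251481359785 bore yaw -73.93827672596555 edge yaw 15.051977788483965 18.34187634976265
narrow [ 0.6205 -0.1083] widths [61, 59] lens [36, 31] edge yaw 6.3754498177740215 bore yaw -83.69102733026332 edge yaw 4.196484158530479 8.606280924718961
cap [0.4545 0.0182] widths [61, 61] lens [43, 43] edge yaw -11.32961625773519 bore yaw -103.65083132204107 edge yaw -11.416926744971269 -11.242425264333113
delta mm [-96.2 -25.3 239.6] turn tool z -0.3 now yaw -14.27 pos [ 0.4972 -0.086   0.3596] tilt [-0. -0.]
```

Emit:
send_rows(
  steps=[
    [[0,0,0],[0,0,-10.3],85],
    [[0,0,0],[0,0,-10.3],85],
    [[0,0,0],[0,0,-10.3],85],
    [[-17,-18,50],[0,0,0],85],
    [[-17,-18,50],[0,0,0],85],
    [[-17,-18,50],[0,0,0],85],
    [[-18,-17,50],[0,0,0],85],
    [[0,0,10],[0,0,0],85],
    [[0,0,0],[0,0,0],85],
  ],
)

```text
time: 4.72
position: [0.4494, -0.172, 0.1497]
tcp_rot: [0.597, 0.802, 0.0, -0.0]
ft_force: [0.5, 0.8, 0.0]
opening: 0.0847
finger_force: 0.0
```

```bash
python3 - <<'E'
from h import *
s,im=snap('wrist','w2')
goto(.4497,-.1724,.015,16.5)
for c,p in find('wrist','wide_ring_centre',s)[:2]: print(c,p,np.round(proj('wrist',p,s)))
cv2.imwrite('pics/w2c.png',cv2.resize(cv2.imread('pics/w2.png')[60:330,120:480],(800,600),interpolation=cv2.INTER_CUBIC)); print(s['time'])
E
```

```text
delta mm [ -0.3  -0.5 135.4] turn tool z 0.2 now yaw 16.73 pos [ 0.45   -0.172   0.1504] tilt [0.0011 0.    ]
0.9 [ 0.4517 -0.1722  0.0292] [278. 197.]
4.725
```

View pics/w2c.png

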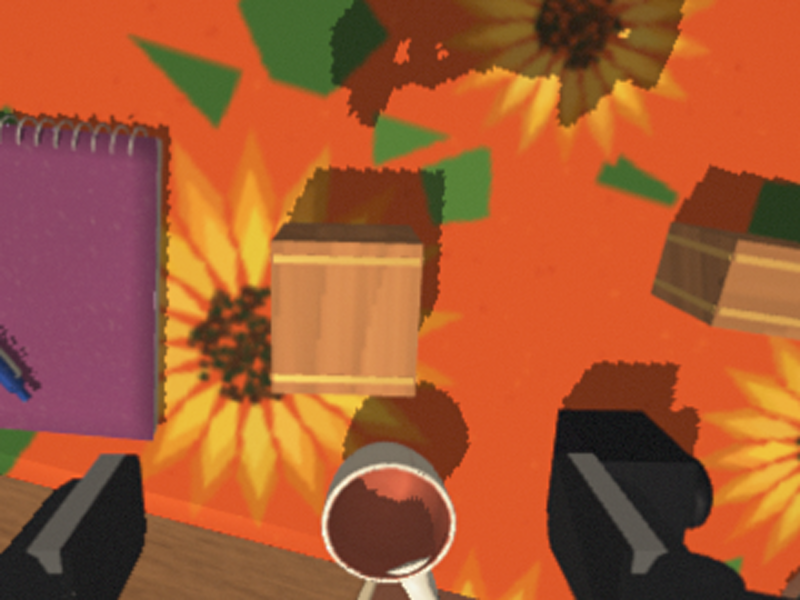

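The crop shows the wide ring centred between the fingers at (345,318), with its bands across the closing line. The cup, behind at (390,520), is clear. I'll descend and grip.

Emit:
send_rows(
  steps=[
    [[0,0,40],[0,0,0],85],
    [[0,0,40],[0,0,0],85],
    [[0,0,35],[0,0,0],85],
    [[0,0,20],[0,0,0],85],
    [[0,0,0],[0,0,0],50],
    [[0,0,0],[0,0,0],50],
    [[0,0,0],[0,0,0],50],
    [[0,0,0],[0,0,0],50],
  ],
  force=45,
)

```text
time: 5.82
position: [0.4513, -0.1728, 0.0173]
tcp_rot: [0.597, 0.802, 0.001, 0.002]
ft_force: [-1.1, 2.9, 24.2]
opening: 0.0501
finger_force: 12.0
```

Emit:
send_rows(
  steps=[
    [[0,0,0],[0,0,0],50],
    [[0,0,-30],[0,0,0],50],
    [[0,0,-50],[0,0,0],50],
    [[0,0,-55],[0,0,0],50],
    [[0,0,-55],[0,0,0],50],
    [[0,0,0],[0,0,0],50],
  ],
)

```text
time: 6.58
position: [0.4512, -0.1731, 0.2099]
tcp_rot: [0.597, 0.802, 0.001, 0.004]
ft_force: [0.1, -0.2, -0.8]
opening: 0.0499
finger_force: 0.0
```

```bash
python3 - <<'E'
from h import *
s,im=snap('top','t2'); s2=r.sense()
for l in ['rod_root','rod_tip']:
    for c,p in find('top',l,s)[:2]: print(l,c,p,np.round(proj('top',p,s)))
print(r.sense()['time'])
goto(.53,-.03,.19,-14.4)
E
```

```text
rod_root 0.83 [0.613  0.2301 0.1114] [191. 168.]
rod_tip 0.83 [0.5749 0.0882 0.1103] [244. 182.]
rod_tip 0.15 [ 0.4499 -0.175   0.0306] [338. 232.]
6.725
delta mm [113.3 118.7  15.1] turn tool z 31.1 now yaw 16.7 pos [ 0.4489 -0.1726  0.2051] tilt [ 0.0006 -0.0006]
```

```bash
python3 - <<'E'
from h import *
s,im=snap('wrist','w3'); print({k:np.round(s[k],3) for k in ('position','tcp_rot','ft_force','opening','finger_force')})
for c,p in find('wrist','wide_ring_centre',s)[:2]: print(c,p,np.round(proj('wrist',p,s)))
E
```

```text
{'position': array([ 0.449, -0.173,  0.205]), 'tcp_rot': array([ 0.597,  0.802, -0.   ,  0.   ]), 'ft_force': array([-0.461, -0.482, -0.509]), 'opening': np.float64(0.05), 'finger_force': np.float64(0.0)}
```

View pics/w3.png

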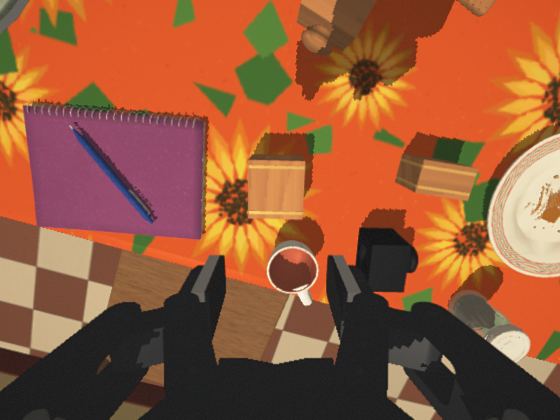

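The ring is still on the table at (277,187), barely turned. The fingers closed to 50 mm above it and pressed on it (24 N upward), so the tips seem to sit farther back than I assumed. I'll go down again open, in small steps, and watch the force.

Emit:
send_rows(
  steps=[
    [[0,0,50],[0,0,0],85],
    [[0,0,50],[0,0,0],85],
    [[0,0,45],[0,0,0],85],
    [[0,0,25],[0,0,0],85],
    [[0,0,15],[0,0,0],85],
    [[0,0,0],[0,0,0],85],
  ],
)

```text
time: 7.58
position: [0.4486, -0.1722, 0.0189]
tcp_rot: [0.597, 0.802, -0.0, -0.001]
ft_force: [0.2, 0.2, 0.3]
opening: 0.0852
finger_force: 0.0
```

Emit:
send_rows(
  steps=[
    [[0,0,4],[0,0,0],85],
    [[0,0,4],[0,0,0],85],
    [[0,0,0],[0,0,0],85],
  ],
)

```text
time: 7.95
position: [0.4491, -0.1726, 0.0118]
tcp_rot: [0.597, 0.802, 0.0, 0.0]
ft_force: [-0.3, 0.4, 0.8]
opening: 0.0849
finger_force: 0.0
```

```bash
python3 - <<'E'
from h import *
s,im=snap('wrist','w4'); print({k:np.round(s[k],3) for k in ('time','position','tcp_rot','ft_force','opening','finger_force')})
cv2.imwrite('pics/w4b.png',cv2.resize(im[:,:,::-1],(800,600),interpolation=cv2.INTER_CUBIC))
E
```

```text
{'time': np.float64(7.95), 'position': array([ 0.449, -0.173,  0.012]), 'tcp_rot': array([0.597, 0.802, 0.   , 0.   ]), 'ft_force': array([-0.259,  0.355,  0.775]), 'opening': np.float64(0.085), 'finger_force': np.float64(0.0)}
```

View pics/w4b.png

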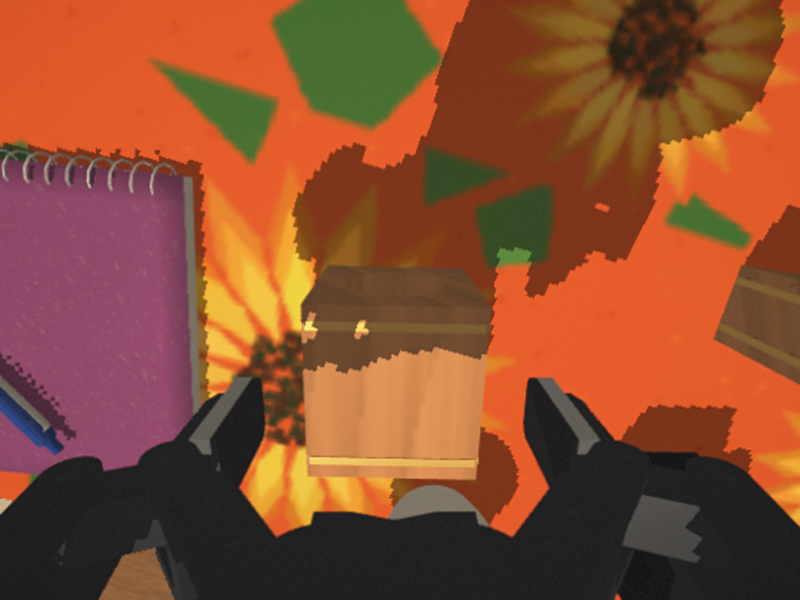

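The wide ring's top face (depth about 148 mm) lies beyond the open fingertips at (262,378) and (527,378) (depth about 143 mm). So the true tips are about 50 mm behind the reported TCP when open. I'll go about 40 mm lower, with force checks.

Emit:
send_rows(
  steps=[
    [[0,0,8],[0,0,0],85],
    [[0,0,8],[0,0,0],85],
    [[0,0,6],[0,0,0],85],
    [[0,0,0],[0,0,0],85],
  ],
)

```text
time: 8.5
position: [0.4487, -0.1723, -0.011]
tcp_rot: [0.597, 0.802, -0.0, -0.0]
ft_force: [-0.4, 0.2, 0.7]
opening: 0.0848
finger_force: 0.0
```

Emit:
send_rows(
  steps=[
    [[0,0,7],[0,0,0],85],
    [[0,0,6],[0,0,0],85],
    [[0,0,5],[0,0,0],85],
    [[0,0,0],[0,0,0],85],
  ],
)

```text
time: 9.0
position: [0.4488, -0.1724, -0.0288]
tcp_rot: [0.597, 0.802, -0.0, -0.0]
ft_force: [0.2, 0.2, 0.0]
opening: 0.085
finger_force: 0.0
```

Emit:
send_rows(
  steps=[
    [[0,0,0],[0,0,0],45],
    [[0,0,0],[0,0,0],45],
    [[0,0,0],[0,0,0],45],
    [[0,0,0],[0,0,0],45],
  ],
  force=45,
)

```text
time: 9.5
position: [0.4492, -0.1726, -0.028]
tcp_rot: [0.597, 0.802, 0.0, 0.0]
ft_force: [-1.2, 1.1, 5.7]
opening: 0.0597
finger_force: 48.0
```

Emit:
send_rows(
  steps=[
    [[0,0,-30],[0,0,0],45],
    [[0,0,-40],[0,0,0],45],
    [[0,0,-40],[0,0,0],45],
    [[0,0,-38],[0,0,0],45],
    [[0,0,0],[0,0,10.5],45],
    [[0,0,0],[0,0,10.5],45],
    [[0,0,0],[0,0,10.5],45],
    [[42,11,0],[0,0,0],45],
    [[42,11,0],[0,0,0],45],
    [[42,11,0],[0,0,0],45],
    [[41,11,0],[0,0,0],45],
    [[20,5,0],[0,0,0],45],
  ],
)

```text
time: 11.0
position: [0.5448, -0.002, 0.1197]
tcp_rot: [0.792, 0.611, 0.0, -0.0]
ft_force: [-0.1, -0.3, -0.7]
opening: 0.0599
finger_force: 49.1
```

```bash
python3 - <<'E'
from h import *
r.capture('wrist'); s,im=snap('wrist','w5'); print({k:np.round(s[k],3) for k in ('time','ft_force','opening','finger_force')})
goto(.5556,.0154,.052,-14.7,s)
for l in ['rod_root','rod_tip','wide_ring_centre']:
    for c,p in find('wrist',l,s)[:1]: print(l,c,p,np.round(proj('wrist',p,s)))
root=np.array([.6114,.2282,.11]); u=np.array([-.2538,-.9673,0]); n=np.array([u[1],-u[0],0])
for a in(0,.148): print([np.round(proj('wrist',root+a*u+k*.014*n,s)) for k in(-1,0,1)])
cv2.imwrite('pics/w5b.png',cv2.resize(im[:,:,::-1],(800,600),interpolation=cv2.INTER_CUBIC))
E
```

```text
{'time': np.float64(11.05), 'ft_force': array([ 0.058,  3.827, -1.506]), 'opening': np.float64(0.06), 'finger_force': np.float64(49.139)}
delta mm [17.6  5.7 67.7] turn tool z 0.1 now yaw -14.61 pos [ 5.456e-01 -3.000e-04  1.197e-01] tilt [0.0008 0.0016]
rod_root 0.39 [0.4498 0.0083 0.0308] [173. 221.]
rod_tip 0.83 [0.5694 0.0871 0.1089] [278.  88.]
[array([ 320., -250.]), array([ 289., -251.]), array([ 259., -251.])]
[array([311.,  89.]), array([286.,  89.]), array([262.,  89.])]
```

View pics/w5b.png

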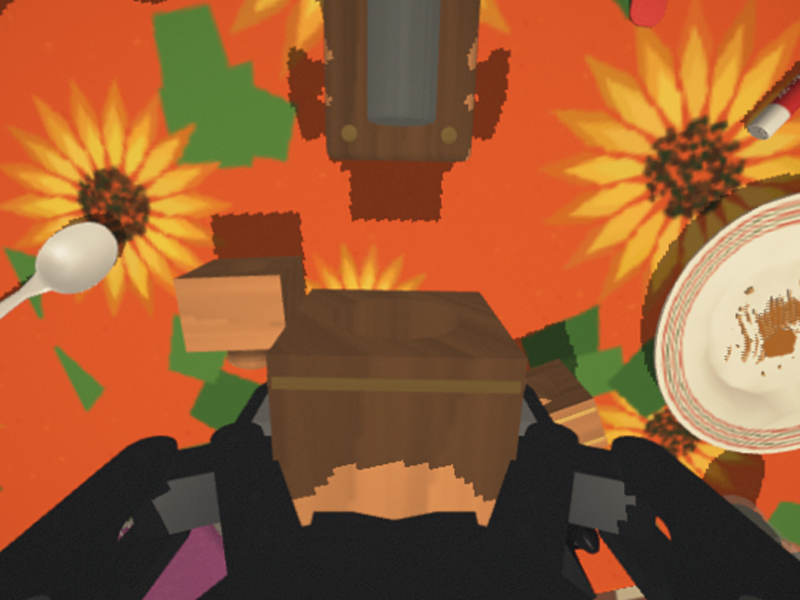

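The rod shows at columns 368–440, end at row 120 (800x600 px), parallel to the tool. The wide ring is well held at (397,400). I'll measure the rod edges by saturation.

```bash
cat >> h.py <<'E'
def rod(im,s,rows,c0=285,w=60):
    "rod centreline on z=.11 from low-saturation columns; least squares line"
    sat=cv2.cvtColor(im,cv2.COLOR_RGB2HSV)[:,:,1]; P=[]
    for v in rows:
        k=np.where(sat[v,c0-w:c0+w]<90)[0]+c0-w
        if len(k)<20: continue
        a,b=onz('wrist',(k.min()-.5,v),.112,s),onz('wrist',(k.max()+.5,v),.112,s); P.append([*((a+b)/2)[:2],np.linalg.norm(a-b)])
    P=np.array(P); vx,vy,x0,y0=cv2.fitLine(P[:,:2].astype(np.float32),cv2.DIST_HUBER,0,.001,.001).ravel()
    if vy>0: vx,vy=-vx,-vy
    print('rod pt',x0,y0,'yaw',np.degrees(np.arctan2(vy,vx)),'width',P[:,2].mean(),P[:,2].std(),'span',P[0,:2],P[-1,:2]); return np.array([x0,y0]),np.array([vx,vy])
E
python3 - <<'E'
from h import *
s=r.sense(); im=cv2.imread('pics/w5.png')[:,:,::-1].copy()
p,u=rod(im,s,range(5,80,3))
n=np.array([-u[1],u[0]])
tip=p+u*((np.array([.5745,.087])-p)@u); print('tip',tip)
yaw=np.degrees(np.arctan2(u[1],u[0]))+90
g=tip+u*.072; goto(g[0],g[1],.052,yaw,s)
E
```

```text
rod pt 0.5751418 0.10278351 yaw -106.05898 width 0.02733705818278182 0.00017142948566076666 span [0.58033113 0.12115639] [0.57047305 0.08667871]
tip [0.57089691 0.08803718]
delta mm [25.4  0.9 67.5] turn tool z 1.2 now yaw -14.86 pos [ 0.5436 -0.0055  0.1195] tilt [-0.0006 -0.0007]
```

```bash
python3 - <<'E'
from h import *
s,im=snap('wrist','w6')
p,u=rod(im,s,range(5,80,3))
for i in range(3):
    r.capture('top'); s=r.sense(); print(s['position'])
tip=p+u*((np.array([.5745,.087])-p)@u); print('tip',tip)
yaw=np.degrees(np.arctan2(u[1],u[0]))+90
g=tip+u*.072; goto(g[0],g[1],.052,yaw,s)
E
```

```text
rod pt 0.5755269 0.10404169 yaw -105.84716 width 0.02684115226987727 0.0021561849886510298 span [0.58033092 0.12115626] [0.57129064 0.08645653]
[ 0.54377397 -0.00559922  0.11962895]
[ 0.54384022 -0.00541705  0.11967725]
[ 0.54393355 -0.00521233  0.11967718]
tip [0.57097358 0.08800101]
delta mm [25.1  1.  67.7] turn tool z 1.0 now yaw -14.87 pos [ 0.5439 -0.0052  0.1197] tilt [-0.     -0.0003]
```

Emit:
send_rows(
  steps=[
    [[0,1,35],[0,0,1],45],
    [[0,0,33],[0,0,0],45],
    [[0,0,0],[0,0,0],45],
    [[25,0,0],[0,0,0],45],
    [[20,0,0],[0,0,0],45],
    [[15,0,0],[0,0,0],45],
    [[0,0,0],[0,0,0],45],
  ],
)

```text
time: 12.32
position: [0.5618, 0.0544, 0.052]
tcp_rot: [0.797, 0.604, 0.0, 0.0]
ft_force: [-0.3, -0.2, -1.9]
opening: 0.0599
finger_force: 49.1
```

```bash
python3 - <<'E'
from h import *
s,im=snap('wrist','w7'); print(s['ft_force'],s['moment'])
p,u=rod(im,s,range(5,100,3))
print('lateral of TCP from rod line mm', np.cross(u,s['position'][:2]-p)*1e3)
goto(.57097,.08800,.052,-15.9,s)
cv2.imwrite('pics/w7b.png',cv2.resize(im[:,:,::-1],(800,600),interpolation=cv2.INTER_CUBIC))
E
```

```text
[-0.28304477 -0.15300632 -1.91626085] [-0.01521     0.01974113 -0.02079319]
rod pt 0.5881767 0.14875491 yaw -105.71816 width 0.02709616092194008 0.00015626249248410236 span [0.59163881 0.16105569] [0.5832257  0.13184831]
lateral of TCP from rod line mm 0.1730513395502946
delta mm [34.9 -0.3  0. ] turn tool z 0.2 now yaw -15.71 pos [0.5618 0.0544 0.052 ] tilt [0.0006 0.0004]<stdin>:4: DeprecationWarning: Arrays of 2-dimensional vectors are deprecated. Use arrays of 3-dimensional vectors instead. (deprecated in NumPy 2.0)
```

View pics/w7b.png

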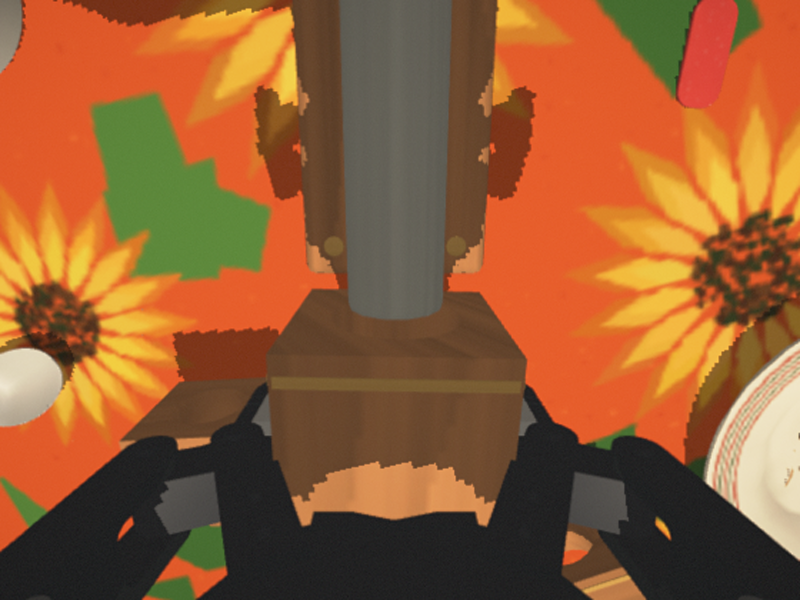

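The rod end at (396,315) is right before the ring's bore and laterally aligned. I'll insert.

Emit:
send_rows(
  steps=[
    [[10,0,0],[0,0,0],45],
    [[10,0,0],[0,0,0],45],
    [[15,0,0],[0,0,0],45],
    [[15,0,0],[0,0,0],45],
    [[20,0,0],[0,0,0],45],
    [[20,0,0],[0,0,0],45],
    [[20,0,0],[0,0,0],45],
    [[20,0,0],[0,0,0],45],
    [[5,0,0],[0,0,0],45],
    [[0,0,0],[0,0,0],45],
  ],
)

```text
time: 13.62
position: [0.5982, 0.183, 0.0515]
tcp_rot: [0.798, 0.603, -0.0, 0.0]
ft_force: [-0.4, 0.5, -1.4]
opening: 0.0595
finger_force: 49.1
```

Emit:
send_rows(
  steps=[
    [[4,0,0],[0,0,0],45],
    [[4,0,0],[0,0,0],45],
    [[4,0,0],[0,0,0],45],
    [[0,0,0],[0,0,0],45],
  ],
)

```text
time: 14.12
position: [0.6015, 0.195, 0.0516]
tcp_rot: [0.798, 0.603, 0.0, -0.0]
ft_force: [0.2, 0.6, -0.8]
opening: 0.0594
finger_force: 49.1
```

Emit:
send_rows(
  steps=[
    [[2,0,0],[0,0,0],45],
    [[2,0,0],[0,0,0],45],
    [[2,0,0],[0,0,0],45],
    [[0,0,0],[0,0,0],45],
  ],
)

```text
time: 14.62
position: [0.6026, 0.1986, 0.0514]
tcp_rot: [0.798, 0.603, -0.001, 0.001]
ft_force: [-4.3, -8.7, 2.8]
opening: 0.0592
finger_force: 49.1
```

Emit:
send_rows(
  steps=[
    [[0,0,4],[0,0,0],45],
    [[0,0,0],[0,0,0],85],
    [[0,0,0],[0,0,0],85],
    [[0,0,0],[0,0,0],85],
    [[0,0,-40],[0,0,0],85],
    [[0,0,-55],[0,0,0],85],
    [[0,0,-55],[0,0,0],85],
  ],
)

```text
time: 15.5
position: [0.6029, 0.2005, 0.1994]
tcp_rot: [0.797, 0.603, 0.0, -0.0]
ft_force: [0.5, -0.2, 0.5]
opening: 0.0851
finger_force: 0.0
```

Emit:
send_rows(
  steps=[
    [[-48,17,0],[0,0,0],85],
    [[-48,17,0],[0,0,0],85],
    [[-48,17,0],[0,0,0],85],
    [[-48,17,0],[0,0,0],85],
    [[-48,17,0],[0,0,0],85],
    [[-48,17,0],[0,0,0],85],
    [[0,0,0],[0,0,-10],85],
    [[0,0,0],[0,0,-10],85],
    [[0,0,0],[0,0,-2],85],
    [[0,0,0],[0,0,0],85],
  ],
)

```text
time: 16.75
position: [0.6229, -0.1044, 0.1976]
tcp_rot: [0.669, 0.743, 0.0, -0.0]
ft_force: [0.9, 0.2, 0.2]
opening: 0.0851
finger_force: 0.0
```

```bash
cat >> h.py <<'E'
def corners(label,s,im,top=.06):
    "rect of the silhouette's bright top face is hard; report network point and min-area rect of region"
    for d in r.silhouettes('wrist',label)[:2]:
        m=d['region'].astype(np.uint8); c=max(cv2.findContours(m,0,2)[0],key=cv2.contourArea)
        print(label,round(d['conf'],2),[np.round(v,1) for v in cv2.minAreaRect(c)])
E
python3 - <<'E'
from h import *
s,im=snap('wrist','w8'); print(s['time'],s['ft_force'])
goto(.6205,-.1083,-.029,6.4,s)
for l in ['narrow_ring_centre']:
    for c,p in find('wrist',l,s)[:2]: print(l,c,p,np.round(proj('wrist',p,s)))
cv2.imwrite('pics/w8c.png',cv2.resize(im[80:320,120:440,::-1],(800,600),interpolation=cv2.INTER_CUBIC))
E
```

```text
16.75 [0.86795677 0.2117149  0.1753568 ]
delta mm [ -3.7  -2.8 226.6] turn tool z -0.4 now yaw 6.03 pos [ 0.6229 -0.1044  0.1976] tilt [0.     0.0001]
narrow_ring_centre 0.96 [ 0.6259 -0.1072  0.0277] [278. 188.]
```

View pics/w8c.png

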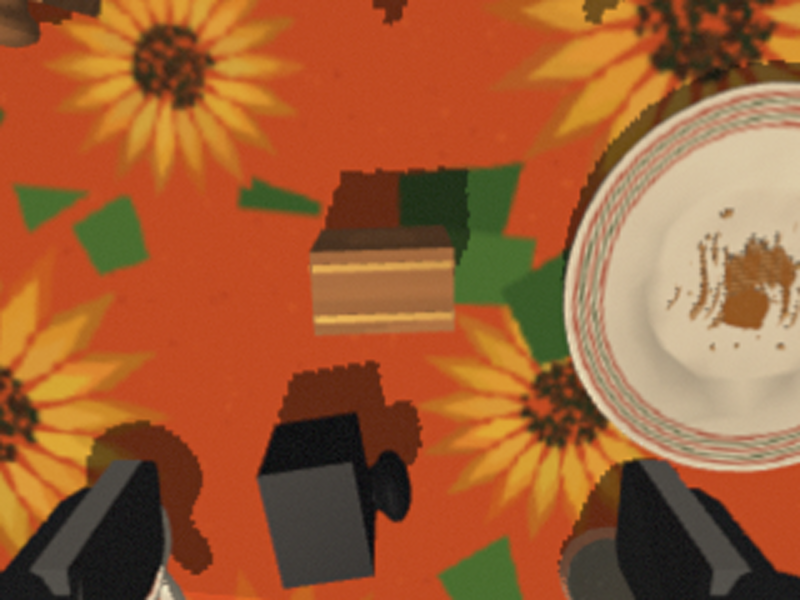

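The narrow ring's top face has crop corners (311,252), (453,247), (455,332), (315,335). The black look-alike (310,500) and the plate edge (567,300) leave room for the fingers.

```bash
python3 - <<'E'
from h import *
s=r.sense()
P=np.array([onz('wrist',(x/2.5+120-.3,y/2.5+80-.3),.06,s)[:2] for x,y in [(311,252),(453,247),(455,332),(315,335)]])
yw=lambda v:np.degrees(np.arctan2(v[1],v[0]))
c=P.mean(0); print(c,np.linalg.norm(P[1]-P[0]),np.linalg.norm(P[2]-P[1]),yw(P[1]-P[0]+P[2]-P[3]),yw(P[3]-P[0]+P[2]-P[1]))
goto(c[0],c[1],-.029,7,s)
E
```

```text
[ 0.62058242 -0.10963294] 0.05908768666440758 0.03688396886155195 7.648053975392321 -82.12335995676166
delta mm [ -5.   -2.9 226.7] turn tool z -0.9 now yaw 6.05 pos [ 0.6229 -0.1043  0.1977] tilt [ 0.     -0.0001]
```

Emit:
send_rows(
  steps=[
    [[-5,-3,30],[0,0,-1.4],85],
    [[0,0,50],[0,0,0],85],
    [[0,0,50],[0,0,0],85],
    [[0,0,40],[0,0,0],85],
    [[0,0,30],[0,0,0],85],
    [[0,0,15],[0,0,0],85],
    [[0,0,10],[0,0,0],85],
    [[0,0,2],[0,0,0],85],
    [[0,0,0],[0,0,0],45],
    [[0,0,0],[0,0,0],45],
    [[0,0,0],[0,0,0],45],
    [[0,0,0],[0,0,0],45],
  ],
  force=45,
)

```text
time: 18.35
position: [0.621, -0.1099, -0.0284]
tcp_rot: [0.659, 0.752, 0.0, 0.001]
ft_force: [-0.5, 0.1, 7.7]
opening: 0.0595
finger_force: 49.0
```

Emit:
send_rows(
  steps=[
    [[0,0,-30],[0,0,0],45],
    [[0,0,-40],[0,0,0],45],
    [[0,0,-40],[0,0,0],45],
    [[0,0,-38],[0,0,0],45],
    [[0,0,0],[0,0,7.8],45],
    [[0,0,0],[0,0,7.8],45],
    [[0,0,0],[0,0,7.9],45],
    [[34,-34,0],[0,0,0],45],
    [[34,-34,0],[0,0,0],45],
    [[34,-34,0],[0,0,0],45],
    [[0,0,0],[0,0,0],45],
    [[0,0,0],[0,0,0],45],
  ],
)

```text
time: 19.85
position: [0.5506, 0.0159, 0.119]
tcp_rot: [0.798, 0.602, 0.0, 0.0]
ft_force: [0.4, -0.8, -1.3]
opening: 0.0597
finger_force: 49.0
```

```bash
python3 - <<'E'
from h import *
s=r.sense(); print(s['time'])
goto(.5505,.0159,.052,-15.9,s)
E
```

```text
19.85
delta mm [-0.  -0.2 67. ] turn tool z -0.0 now yaw -15.91 pos [0.5506 0.0159 0.119 ] tilt [ 0.0007 -0.0003]
```

Emit:
send_rows(
  steps=[
    [[0,0,35],[0,0,0],45],
    [[0,0,32],[0,0,0],45],
    [[0,0,0],[0,0,0],45],
    [[20,0,0],[0,0,0],45],
    [[20,0,0],[0,0,0],45],
    [[10,0,0],[0,0,0],45],
    [[10,0,0],[0,0,0],45],
    [[10,0,0],[0,0,0],45],
    [[20,0,0],[0,0,0],45],
    [[20,0,0],[0,0,0],45],
    [[18,0,0],[0,0,0],45],
    [[0,0,0],[0,0,0],45],
  ],
)

```text
time: 21.35
position: [0.5854, 0.1415, 0.0515]
tcp_rot: [0.797, 0.603, 0.0, -0.0]
ft_force: [-0.1, -0.5, -1.1]
opening: 0.0593
finger_force: 48.9
```

Emit:
send_rows(
  steps=[
    [[3,0,0],[0,0,0],45],
    [[3,0,0],[0,0,0],45],
    [[3,0,0],[0,0,0],45],
    [[0,0,0],[0,0,0],45],
  ],
)

```text
time: 21.85
position: [0.5878, 0.1481, 0.0516]
tcp_rot: [0.798, 0.603, 0.0, -0.0]
ft_force: [0.3, -0.3, -1.0]
opening: 0.0601
finger_force: 48.9
```

Emit:
send_rows(
  steps=[
    [[2,0,0],[0,0,0],45],
    [[2,0,0],[0,0,0],45],
    [[2,0,0],[0,0,0],45],
    [[2,0,0],[0,0,0],45],
    [[0,0,0],[0,0,0],45],
  ],
)

```text
time: 22.48
position: [0.5887, 0.1508, 0.0512]
tcp_rot: [0.799, 0.602, -0.003, 0.001]
ft_force: [-9.9, -24.7, 8.2]
opening: 0.0593
finger_force: 50.1
```

Emit:
send_rows(
  steps=[
    [[-4.5,0,0],[0,0,0],45],
    [[0,0,4],[0,0,0],45],
    [[0,0,0],[0,0,0],85],
    [[0,0,0],[0,0,0],85],
    [[0,0,0],[0,0,0],85],
    [[0,0,-40],[0,0,0],85],
    [[0,0,-55],[0,0,0],85],
    [[0,0,-55],[0,0,0],85],
    [[0,0,0],[0,0,0],85],
  ],
)

```text
time: 23.6
position: [0.5907, 0.1522, 0.202]
tcp_rot: [0.798, 0.602, 0.003, 0.001]
ft_force: [-0.1, -0.2, -0.9]
opening: 0.0849
finger_force: 0.0
```

Emit:
send_rows(
  steps=[
    [[-41,-23,0],[0,0,0],85],
    [[-41,-23,0],[0,0,0],85],
    [[-41,-23,0],[0,0,0],85],
    [[-41,-23,0],[0,0,0],85],
    [[0,0,0],[0,0,-3],85],
    [[0,0,0],[0,0,0],85],
  ],
)

```text
time: 24.35
position: [0.4552, 0.0188, 0.1975]
tcp_rot: [0.782, 0.623, 0.0, -0.0]
ft_force: [-0.4, -0.9, 0.1]
opening: 0.0848
finger_force: 0.0
```

```bash
python3 - <<'E'
from h import *
s,im=snap('wrist','w9'); print(s['time'],s['ft_force'])
for l in ['cap_centre','cap_seat','narrow_ring_centre','wide_ring_centre','rod_tip']:
    for c,p in find('wrist',l,s)[:2]: print(l,c,p,np.round(proj('wrist',p,s)))
for d in r.silhouettes('wrist','cap_centre')[:2]:
    m=d['region'].astype(np.uint8); c=max(cv2.findContours(m,0,2)[0],key=cv2.contourArea)
    print(d['conf'],cv2.boundingRect(c)); print(cv2.approxPolyDP(c,2.5,True)[:,0].tolist())
    ve=[]
    for v in range(*(lambda b:(b[1],b[1]+b[3],4))(cv2.boundingRect(c))):
        k=np.where(m[v])[0]; ve.append((v,int(k.min()),int(k.max())))
    print(ve)
goto(.4545,.0182,-.029,-12.5,s)
E
```

```text
24.35 [-0.40197347 -0.94420196  0.09105844]
cap_centre 0.58 [0.4593 0.0189 0.0301] [279. 185.]
cap_seat 0.97 [0.4528 0.0093 0.0306] [276. 195.]
narrow_ring_centre 0.77 [0.5899 0.1555 0.1011] [404.  -0.]
rod_tip 0.95 [0.5731 0.0888 0.1134] [399.  92.]
0.97 (0, 0, 65, 26)
[[0, 15], [29, 25], [64, 0], [0, 0]]
[(0, 0, 64), (4, 0, 59), (8, 0, 54), (12, 0, 48), (16, 2, 43), (20, 10, 37), (24, 23, 31)]
0.93 (246, 163, 59, 63)
[[250, 165], [246, 172], [247, 212], [260, 212], [263, 222], [280, 225], [290, 219], [291, 212], [302, 211], [304, 172], [299, 164]]
[(163, 261, 262), (167, 249, 301), (171, 247, 303), (175, 246, 304), (179, 246, 303), (183, 246, 303), (187, 246, 303), (191, 247, 303), (195, 247, 303), (199, 247, 303), (203, 247, 303), (207, 247, 303), (211, 247, 302), (215, 261, 290), (219, 261, 290), (223, 265, 286)]
delta mm [ -0.8  -0.6 226.5] turn tool z -0.4 now yaw -12.93 pos [0.4552 0.0188 0.1975] tilt [0.     0.0001]
```

```bash
python3 - <<'E'
from h import *
s=r.sense()
P=np.array([onz('wrist',q,.06,s)[:2] for q in [(245.5,172),(304.3,172),(303,212),(246.5,212)]])
c=P.mean(0); print(c,np.linalg.norm(P[1]-P[0]),np.linalg.norm(P[2]-P[1]))
goto(c[0],c[1],-.029,-12.9,s)
E
```

```text
[0.45401829 0.01895859] 0.06066690141025831 0.043036922392266024
delta mm [ -0.5  -1.3 226.4] turn tool z 0.0 now yaw -12.9 pos [0.4554 0.0192 0.1974] tilt [-0.0003  0.0001]
```

Emit:
send_rows(
  steps=[
    [[-0.5,-1.3,30],[0,0,0],85],
    [[0,0,50],[0,0,0],85],
    [[0,0,50],[0,0,0],85],
    [[0,0,40],[0,0,0],85],
    [[0,0,30],[0,0,0],85],
    [[0,0,15],[0,0,0],85],
    [[0,0,9],[0,0,0],85],
    [[0,0,2],[0,0,0],85],
    [[0,0,0],[0,0,0],45],
    [[0,0,0],[0,0,0],45],
    [[0,0,0],[0,0,0],45],
    [[0,0,0],[0,0,0],45],
  ],
  force=45,
)

```text
time: 26.2
position: [0.4545, 0.0187, -0.0276]
tcp_rot: [0.782, 0.623, 0.001, 0.0]
ft_force: [-0.9, -0.9, 6.8]
opening: 0.0598
finger_force: 47.6
```

Emit:
send_rows(
  steps=[
    [[0,0,-30],[0,0,0],45],
    [[0,0,-40],[0,0,0],45],
    [[0,0,-40],[0,0,0],45],
    [[0,0,-37],[0,0,0],45],
    [[0,0,0],[0,0,3],45],
    [[4,46,0],[0,0,0],45],
    [[5,47,0],[0,0,0],45],
    [[0,0,34],[0,0,0],45],
    [[0,0,33],[0,0,0],45],
    [[0,0,0],[0,0,0],45],
    [[0,0,0],[0,0,0],45],
  ],
)

```text
time: 27.58
position: [0.5465, 0.0019, 0.053]
tcp_rot: [0.798, 0.602, 0.001, 0.0]
ft_force: [0.6, -0.1, -0.8]
opening: 0.0595
finger_force: 49.0
```

```bash
python3 - <<'E'
from h import *
s,im=snap('wrist','w10'); print(s['time'],s['position'],s['ft_force'])
tip=np.array([.571,.088]); u=np.array([-.2740,-.9617])
sat=cv2.cvtColor(im,cv2.COLOR_RGB2HSV)[:,:,1]
for v in (60,100,120,140,150,160): 
    k=np.where(sat[v,215:345]<90)[0]+215; print(v,(k.min(),k.max(),len(k)) if len(k) else None)
try: p,u=rod(im,s,range(5,150,3))
except Exception as e: print(e)
print('lat',(u[0]*(s['position'][1]-p[1])-u[1]*(s['position'][0]-p[0]))*1e3)
for d in r.silhouettes('wrist','cap_centre')[:1]:
    m=d['region'];print(d['conf'],[(v,np.where(m[v])[0].min(),np.where(m[v])[0].max()) for v in range(150,340,15) if m[v].any()])
for l in ['cap_centre','rod_tip']: print(l,find('wrist',l,s)[:1])
goto(tip[0],tip[1],.0524,np.degrees(np.arctan2(u[1],u[0]))+90,s)
E
```

```text
27.575 [0.54646848 0.00189757 0.05298522] [ 0.59110899 -0.08856601 -0.78999476]
60 (np.int64(240), np.int64(314), 75)
100 None
120 None
140 None
150 None
160 None
rod pt 0.5737262 0.097624525 yaw -105.89119 width 0.02624376498347096 0.0030850213800737722 span [0.57706137 0.1087035 ] [0.56997026 0.08645301]
lat -0.004873925486745256
0.73 []
cap_centre []
rod_tip [(0.58, array([0.5707, 0.0853, 0.1094]))]
delta mm [89.5 -0.   0.6] turn tool z -0.0 now yaw -15.9 pos [0.5465 0.0019 0.053 ] tilt [0.0013 0.0001]
```

Emit:
send_rows(
  steps=[
    [[20,0,0.6],[0,0,0],45],
    [[20,0,0],[0,0,0],45],
    [[20,0,0],[0,0,0],45],
    [[3,0,0],[0,0,0],45],
    [[3,0,0],[0,0,0],45],
    [[3,0,0],[0,0,0],45],
    [[3,0,0],[0,0,0],45],
    [[0,0,0],[0,0,0],45],
  ],
)

```text
time: 28.78
position: [0.5656, 0.0711, 0.051]
tcp_rot: [0.798, 0.602, 0.0, 0.0]
ft_force: [-1.3, -0.1, -0.4]
opening: 0.0594
finger_force: 49.1
```

Emit:
send_rows(
  steps=[
    [[3,0,-1],[0,0,0],45],
    [[4,0,0],[0,0,0],45],
    [[4,0,0],[0,0,0],45],
    [[4,0,0],[0,0,0],45],
    [[0,0,0],[0,0,0],45],
  ],
)

```text
time: 29.4
position: [0.5698, 0.086, 0.052]
tcp_rot: [0.798, 0.603, 0.0, -0.0]
ft_force: [0.6, 0.2, -0.9]
opening: 0.0597
finger_force: 49.0
```

Emit:
send_rows(
  steps=[
    [[4,0,0],[0,0,0],45],
    [[3,0,0],[0,0,0],45],
    [[3,0,0],[0,0,0],45],
    [[2,0,0],[0,0,0],45],
    [[0,0,0],[0,0,0],45],
  ],
)

```text
time: 30.02
position: [0.573, 0.0973, 0.052]
tcp_rot: [0.798, 0.603, 0.0, -0.0]
ft_force: [-0.1, 0.0, -0.7]
opening: 0.0595
finger_force: 49.0
```

Emit:
send_rows(
  steps=[
    [[2,0,0],[0,0,0],45],
    [[2,0,0],[0,0,0],45],
    [[0,0,0],[0,0,0],45],
  ],
)

```text
time: 30.4
position: [0.5733, 0.0982, 0.0519]
tcp_rot: [0.799, 0.602, -0.002, 0.001]
ft_force: [-4.9, -13.2, 6.2]
opening: 0.06
finger_force: 49.9
```

Emit:
send_rows(
  steps=[
    [[1.5,0,1.5],[0,0,0],45],
    [[0,0,0],[0,0,0],45],
    [[-2,0,0],[0,0,0],45],
  ],
)

```text
time: 30.78
position: [0.5736, 0.0981, 0.0506]
tcp_rot: [0.799, 0.602, -0.001, 0.001]
ft_force: [-1.2, -5.0, 2.6]
opening: 0.0596
finger_force: 49.4
```

Emit:
send_rows(
  steps=[
    [[0,0,0],[0,0,0],85],
    [[0,0,0],[0,0,0],85],
    [[0,0,0],[0,0,0],85],
    [[0,0,-30],[0,0,0],85],
    [[0,0,-50],[0,0,0],85],
    [[0,0,-50],[0,0,0],85],
    [[-40,0,0],[0,0,0],85],
    [[-40,0,0],[0,0,0],85],
    [[-40,0,0],[0,0,0],85],
    [[0,0,0],[0,0,0],85],
    [[0,0,0],[0,0,0],85],
  ],
)

```text
time: 32.15
position: [0.5413, -0.0143, 0.1806]
tcp_rot: [0.798, 0.603, 0.0, -0.0]
ft_force: [-0.0, 0.2, -1.2]
opening: 0.0856
finger_force: 0.0
```

```bash
python3 - <<'E'
from h import *
tip=np.array([.571,.088,.11]); u=np.array([-.2740,-.9617,0])
for cam in ('wrist','top'):
    s,im=snap(cam,'z'+cam)
    for l in ['cap_centre','cap_seat','wide_ring_centre','narrow_ring_centre','mug','jar','cup']:
        for c,p in find(cam,l,s)[:3]: print(cam,l,c,p,'along rod from tip',np.round(1e3*(p-tip)@u,1))
print(s['time'],s['position'],s['ft_force'])
# brightness profile along the rod top line (z=.136) in the wrist view, to see gaps
s,im=snap('wrist'); 
print([(a,tuple(int(x) for x in im[int(round(q[1])),int(round(q[0]))])) for a in range(-150,50,4) for q in [proj('wrist',tip+u*a/1e3+[0,0,.027],s)] if 0<=q[1]<419 and 0<=q[0]<559])
E
```

```text
wrist cap_centre 0.84 [ 0.603  -0.2194  0.0358] along rod from tip 286.9
wrist cap_centre 0.69 [0.5739 0.0971 0.108 ] along rod from tip -9.5
wrist cap_seat 0.98 [0.5719 0.0881 0.1082] along rod from tip -0.3
wrist cap_seat 0.77 [ 0.6073 -0.219   0.0299] along rod from tip 285.3
wrist jar 0.56 [ 7.605e-01 -2.666e-01 -5.000e-04] along rod from tip 289.1
wrist cup 0.69 [ 0.5068 -0.2728  0.0008] along rod from tip 364.6
top cap_centre 0.85 [0.2506 0.2725 0.0287] along rod from tip -89.6
top cap_centre 0.73 [0.5729 0.0932 0.1085] along rod from tip -5.5
top cap_seat 0.87 [ 0.6136 -0.2201  0.0293] along rod from tip 284.6
top cap_seat 0.55 [0.5689 0.0837 0.1064] along rod from tip 4.7
top cap_seat 0.53 [0.6023 0.1964 0.1023] along rod from tip -112.8
top wide_ring_centre 0.79 [0.6029 0.1965 0.1052] along rod from tip -113.1
top narrow_ring_centre 0.69 [0.5853 0.1481 0.1084] along rod from tip -61.7
top mug 0.68 [0.4173 0.2566 0.0018] along rod from tip -120.0
top mug 0.34 [ 0.5091 -0.2788  0.002 ] along rod from tip 369.7
top jar 0.71 [ 0.7597 -0.2708  0.006 ] along rod from tip 293.4
top cup 0.58 [ 0.5124 -0.2806  0.0034] along rod from tip 370.5
32.55 [ 0.54114578 -0.01459618  0.18046083] [-0.42754771  0.03993504  0.27418036]
[(-38, (85, 82, 75)), (-34, (84, 82, 74)), (-30, (88, 59, 38)), (-26, (91, 61, 40)), (-22, (88, 59, 36)), (-18, (88, 59, 38)), (-14, (88, 58, 38)), (-10, (86, 57, 35)), (-6, (88, 60, 39)), (-2, (88, 58, 37)), (2, (94, 63, 40)), (6, (94, 64, 42)), (10, (96, 65, 43)), (14, (76, 52, 34)), (18, (84, 57, 35)), (22, (84, 58, 39)), (26, (86, 57, 37)), (30, (79, 54, 35)), (34, (131, 87, 51)), (38, (200, 77, 34)), (42, (202, 79, 38)), (46, (201, 78, 37))]
```

The cap spans −32 to +12 mm about the tip, so it is home. One last numeric look at the rings from above.

Emit:
send_rows(
  steps=[
    [[45,0,-30],[0,0,0],85],
    [[45,0,-30],[0,0,0],85],
    [[50,0,0],[0,0,0],85],
    [[0,0,0],[0,0,0],85],
    [[0,0,0],[0,0,0],85],
  ],
)

```text
time: 33.62
position: [0.5793, 0.1192, 0.2402]
tcp_rot: [0.798, 0.602, -0.0, 0.0]
ft_force: [0.2, 0.5, -0.0]
opening: 0.0847
finger_force: 0.0
```

```bash
python3 - <<'E'
from h import *
tip=np.array([.571,.088,0]); u=np.array([-.2740,-.9617,0]); n=np.array([u[1],-u[0],0])
s,im=snap('wrist','zz'); print(s['time'],s['position'])
for l in ['wide_ring_centre','narrow_ring_centre','cap_centre']:
    for c,p in find('wrist',l,s)[:2]: print(l,c,p,np.round(1e3*(p-tip)@u,1))
for off in (0,.012):  # profile at ring-top height .135
    print(off,[(a,*(int(x) for x in im[int(round(q[1])),int(round(q[0]))])) for a in range(-156,-24,2) for q in [proj('wrist',tip+u*a/1e3+n*off+[0,0,.135],s)] if 0<=q[1]<419 and 0<=q[0]<559])
E
```

```text
33.625 [0.57927759 0.1192057  0.24019395]
wide_ring_centre 0.59 [0.6011 0.199  0.1048] -115.0
narrow_ring_centre 0.97 [0.59   0.155  0.1037] -69.6
cap_centre 0.81 [0.5782 0.0981 0.1068] -11.7
cap_centre 0.65 [ 0.6016 -0.2213  0.0341] 289.1
0 [(-156, 81, 54, 36), (-154, 84, 57, 35), (-152, 83, 57, 35), (-150, 79, 54, 35), (-148, 81, 54, 34), (-146, 90, 60, 36), (-144, 90, 62, 38), (-142, 101, 76, 42), (-140, 103, 80, 43), (-138, 86, 56, 31), (-136, 90, 60, 39), (-134, 87, 57, 35), (-132, 97, 65, 42), (-130, 172, 110, 64), (-128, 175, 112, 65), (-126, 174, 113, 66), (-124, 174, 112, 64), (-122, 174, 111, 64), (-120, 174, 112, 65), (-118, 174, 112, 65), (-116, 173, 113, 68), (-114, 173, 113, 67), (-112, 174, 112, 63), (-110, 172, 110, 62), (-108, 173, 112, 63), (-106, 172, 111, 64), (-104, 170, 110, 63), (-102, 172, 111, 65), (-100, 174, 112, 65), (-98, 172, 111, 65), (-96, 171, 110, 62), (-94, 172, 111, 66), (-92, 190, 137, 69), (-90, 194, 143, 72), (-88, 173, 113, 65), (-86, 171, 111, 65), (-84, 166, 109, 64), (-82, 159, 103, 60), (-80, 158, 104, 62), (-78, 195, 141, 72), (-76, 202, 1
[... 1209 characters left out ...]
 (-92, 188, 136, 70), (-90, 196, 146, 73), (-88, 164, 109, 63), (-86, 165, 107, 62), (-84, 164, 106, 63), (-82, 158, 103, 61), (-80, 157, 102, 60), (-78, 192, 141, 71), (-76, 201, 150, 75), (-74, 167, 108, 64), (-72, 163, 105, 62), (-70, 165, 107, 62), (-68, 167, 106, 62), (-66, 170, 111, 64), (-64, 168, 109, 64), (-62, 159, 104, 61), (-60, 157, 102, 61), (-58, 156, 102, 59), (-56, 203, 147, 75), (-54, 213, 158, 78), (-52, 158, 102, 59), (-50, 160, 105, 61), (-48, 149, 102, 65), (-46, 104, 101, 90), (-44, 75, 71, 64), (-42, 74, 72, 63), (-40, 74, 71, 64), (-38, 76, 73, 64), (-36, 75, 68, 59), (-34, 75, 52, 33), (-32, 86, 59, 36), (-30, 174, 111, 64), (-28, 175, 113, 66), (-26, 179, 115, 66)]
```

The wide ring spans −148 to −84 mm from the tip, the narrow −84 to −48 and the cap from −32, all as required. Handing in.

```bash
python3 -c "
from cell import r
print(r.finish_job())"
```

```text
the job is handed in; nothing more can be done
None
```

The job is handed in at about 34 s: the wide ring is against the post, the narrow ring touches it with no gap, the end cap is fully home, and the gripper is open and clear; the mug, jar and cup still measured in place, though my first grasp missed and pressed on the wide ring at about 24 N without moving it noticeably.

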